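# Count a check of the chocolate rest box and hold its flap open at the mark

## Robot

A 6-joint arm with a two-finger parallel gripper is mounted at the origin on a cart in front of the work surface, level with it; the furniture and walls round the work are solid. World frame = base frame: x ahead of the robot, y to its left, z up, the work surface at z = 0. Lengths are in m, angles in rad, forces in N, time in s.
With the tool pointing down it reaches from about 0.25 to 0.725 m from the base axis. Payload 4 kg.
Tool frame: the origin (TCP) lies at the very end of the fingers, on their centre line; the grasp point (between the pads) lies 19 mm behind it; z points along the fingers, y is the line along which they close (so a half turn about z gives the same grasp; the last joint's range is limited). The gripper opens to 85 mm and grips with 20 to 120 N. Pads are 22 mm wide; open, the fingers measure 114 mm over their backs; the gripper's body (76 mm by 85 mm) begins 54 mm behind the grasp point. The pads swing forward as they close: fully open they stand 13 mm farther back than shut.
Start: joints at [-1.255, 0.241, 0.005, 1.335, 0, 1.571], TCP at [0.155, -0.475, 0.231] pointing down, gripper open.
Joint ranges: [-2.72, 2.72], [-1.05, 1.87], [-1.09, 1.28], [-1.99, 2.15], [-1.42, 1.44], [-3.14, 3.14]. Speed limits (rad/s): [2.79, 2.79, 3.14, 3.14, 3.14, 3.14].

## Interface

Orientations are given as a unit quaternion [x, y, z, w].
In Python, from workcell import telemetry, vision, workorder gives the robot as it stands.
- The arm moves only by the shell command python3 -m inch 'ROWS'. ROWS is JSON, a list of rows, each a list of 3 entries, a list of its own where there are three numbers: the turn, a rotation vector about the tool's x, y, z scaled (see below), then the shift along the tool's x, y, z scaled (see below), then the closure, from -1 (fully open) to 1 (shut). A call has 1 to 10 rows; each row shifts and turns the commanded pose from where the row before left it, along the tool's axes as they then stand; what a row does not reach is not made up. The controller multiplies each number of a shift by 0.3 m and each number of a turn by 360 degrees. A row lasts 1/12 s, in which the tool goes at most 41.7 mm and 7.16 degrees, less where a joint would pass 70% of its speed; a pose out of reach is approached as far as the arm can. A call with a number of a shift or a turn outside -1 to 1 is refused whole. A call with a gripper value outside its range is refused whole. The fingers move at their own pace and stop on an object; the grip force is fixed at half the most. Time passes only in rows, so rows that do not move let the fingers close. It gives the time, the measured TCP pose, the force, the opening and the grip force at its end, in the units of the state.
- telemetry.get_obs(): the state, without advancing time (a new reading comes with each control period).
- vision.camera(name): name is "scene" or "top" or "wrist"; returns a dict with "img" (384x512x3 uint8, red, green, blue), "fov_y" (degrees; the focal length in pixels is half the picture's height over the tangent of half this angle, whatever the lens; pixels are square), "cx", "cy" (the principal point, pixels), "pose" (4x4, takes a point from camera to world coordinates). Camera axes: x right, y up, looking along -z (the intrinsics and any distortion apply to the point x, -y, -z); pixel columns grow to the right and rows downward; lengths in m; the calibration is good to about 2 mm. The wrist camera is an equidistant fisheye: a pixel r from the principal point sees the ray r / f radians off the axis. A picture is of the moment at which its call begins. There is no depth.
- workorder.job_done(): hands the job in; it is judged then, once.
The state is a dict: "clock": time; "joint_pos": joint angles; "joint_vel": joint speeds; "tau": joint torques, N m; "eef_pos": TCP position; "tool_rot": TCP orientation; "ft_force": force on the tool from outside, world axes, zero at the start; "ft_torque": the same for the moment, N m; "grip_width": finger opening in m; "grasp_force": force on a finger pad.
Only numpy, scipy, OpenCV 4.12 (cv2) and the standard library are available. Lean on these libraries where they do the work, as an engineer would, in place of code of your own. Each camera call takes 0.05 s, during which the arm holds its last target. There are 200 camera calls.

## Task

Log an inspection of the chocolates: with the white box's flap still shut, push the grey tally counter's sprung lever (the one with the red peg) round to its stop, then let go so that it springs all the way back. Then lift the box's flap, which has a black bar handle in front, until the yellow needle points at the red tab on the quadrant, and finish while still holding the flap there, at rest, with the fingers on it: it falls shut if let go. Leave the red tab, the jar, the short tin and the star cutter where they are.

Things in the scene. Friction and masses are not known exactly. Their poses are not given: they have to be found in the camera images.
- rest_box: fixed white open box of chocolates, 130 x 180 mm, 94 mm tall, shut by a flap on top. Origin: centre of its underside, on the table. x points to its back (hinge side), y to its left, z up; the handle is at the front (-x). On its left side, 106 mm from the middle, a 4 mm aluminium quadrant arc (radius 137 to 163 mm about the hinge) rises to 262 mm above the table.
- flap_hinge (a point): middle of the flap's hinge axis, 65 mm behind the box's origin and 100 mm above the table. The axis lies along the box's y.
- flap (a joint): opening angle of the flap (rad): 0 shut and level, 1.4 fully open; the front edge rises and swings back as it grows. The flap weighs 0.36 to 0.59 kg (2 to 3 N to lift at the bar); the hinge is almost frictionless, so it falls shut from every angle unless held.
- flap_handle (a point): centre of the flap's handle, a round black bar 12 mm thick, 100 mm long, parallel to the hinge, 180 mm from the hinge axis in the flap's plane: 100 mm above the table when shut. Its axis is 50 mm in front of the flap's edge and box wall, on two 10 mm stalks at its ends, 90 mm apart; free above, below and all round between them. Turns with the flap.
- needle_tip (a point): level of the tip of the yellow needle on the flap's left edge, 142 mm from the hinge axis and 100 mm to the left of the flap's middle. Turns with the flap.
- tab_mark (a point): where the needle tip must come: on the white centre line of the red tab, 142 mm from the hinge axis, 100 mm to the left of the box's middle. The red tab, 22 mm wide along the arc, is clamped on the quadrant.
- angle_tab (a joint): angle of the red tab's centre line (rad), on the same scale as the flap's angle: 0.6 to 1.05, different in each run. The tab is clamped stiffly and stays there.
- counter: fixed grey tally counter, 80 x 80 mm and 50 mm tall, with four white number wheels in a black window on its front. Origin: centre of its underside, on the table. Front faces its -x, y to its left, z up.
- lever_pivot (a point): vertical pivot axis of the lever, 20 mm behind the counter's origin, 54 mm above the table.
- advance_lever (a joint): angle of the counter's lever (rad): 0 at rest, 1.0 at its stop, anticlockwise from above. At 0 it points to the counter's front left (151 degrees anticlockwise from its +x), at the stop to the front right (208 degrees): the peg crosses the front from left to right. A spring returns it: about 1 N at the peg at rest, 3 N at the stop.
- lever_peg (a point): on the axis of the upright red peg at the end of the lever, 70 mm from the pivot, 94 mm above the table: the peg's top. The peg is 16 mm thick (18 at its foot) and stands free from 60 to 94 mm above the table; nothing is beside it but the counter's own flat top at 50 mm.
- short_tin: bystander: short closed food tin with a white fruit label, 75 mm across, 58 mm tall, left of the box. Origin at the centre of its underside.
- jar: bystander: glass jar with a black lid, 70 mm across, 101 mm tall, behind the counter. Origin at the centre of its underside.
- star_cutter: bystander: star-shaped cutter, 59 mm across, 23 mm tall, to the left of the box's front. Origin at the centre of its underside.

How it is judged:
On the way, in this order (a step that is already met when the one before it is completed fails the run):
1. the lever is pushed to its stop while the flap is shut (value of joint advance_lever above 0.92 rad and value of joint flap below 0.06 rad), for 0.1 s.
2. the lever has been let go and has sprung back, the flap still shut (value of joint advance_lever below 0.08 rad and contact force between each of the arm, the fingers and advance_lever below 0.2 N and value of joint flap below 0.06 rad), for 0.2 s.
At the end, for the whole second after the job is handed in: The needle tip is within 12 mm of the mark on the red tab (about 5 degrees either way), the flap at rest and held up by the fingers (contact over 0.5 N); the lever is back at rest (under 0.08 rad); jar, short tin and star cutter are upright and within 30 mm of where they stood (distance between needle_tip and tab_mark below 0.012 m and velocity of joint flap between -0.05 and 0.05 rad/s and contact force between the fingers and flap above 0.5 N and value of joint advance_lever below 0.08 rad and distance of each of short_tin, jar, star_cutter from where it was at the start of the episode below 0.03 m and angle between each of short_tin, jar, star_cutter's own z axis and vertical below 0.3 rad); the arm keeps its last pose, push and grip.
It fails at once if a bystander is shoved more than 30 mm or tipped over (distance of any of short_tin, jar, star_cutter from where it was at the start of the episode above 0.03 m or angle between any of short_tin, jar, star_cutter's own z axis and vertical above 0.5 rad).
It fails at once if the red tab is pushed along the quadrant (distance of tab_mark from where it was at the start of the episode above 0.006 m).
It also fails if it takes over 56 s, if anything falls off the work surface, if the arm or the gripper's body presses on something with over 40 N, if the wrist force passes 120 N, or if a joint passes its speed limit or range.

## Working session

There is one attempt and no reset: what is moved stays moved. The work goes in short steps, Python scripts to look and compute and a shell command to move; the robot and the scene stay as the last step left them, time stands still between calls to the robot, and variables do not carry over. Pictures are saved under pics/ and viewed, at most 10 in all, crops included, and the job is handed in when it is done.

```bash
ls; mkdir -p pics
python3 - <<'E'
from workcell import telemetry, vision
import cv2,numpy as np
o=telemetry.get_obs(); print(o)
for n in ("scene","top"):
    c=vision.camera(n); cv2.imwrite(f"pics/{n}0.png",c["img"][...,::-1]); print(n,c["fov_y"],c["cx"],c["cy"],np.round(c["pose"],4).tolist())
E
```

```text
pics
{'clock': 0.0, 'joint_pos': array([-1.25502483e+00,  2.41406218e-01,  3.75327695e-03,  1.33515158e+00,
       -2.57721665e-05,  1.57080409e+00]), 'joint_vel': array([-0.00117328,  0.00059617, -0.00012998, -0.00028608,  0.00109325,
       -0.0017568 ]), 'tau': array([-4.33965943e-04, -3.72318828e+01,  2.52407867e+01,  1.69524550e-02,
        2.72776276e-05,  1.02671258e-06]), 'eef_pos': array([ 0.15508164, -0.47471201,  0.23042738]), 'tool_rot': array([ 9.87562026e-01,  1.57226705e-01, -1.70604497e-04, -9.89581723e-04]), 'ft_force': array([-0.33870202,  0.06623323, -0.04409907]), 'ft_torque': array([ 0.03325535, -0.01823066, -0.01603104]), 'grasp_force': 0.0, 'grip_width': 0.08537203723332423}
scene 54.7803419120339 259.6230676973723 189.74047859013046 [[-0.7331, 0.3248, -0.5976, -0.1418], [-0.6801, -0.3448, 0.647, 0.9452], [0.0041, 0.8807, 0.4736, 0.6109], [0.0, 0.0, 0.0, 1.0]]
top 57.58667297534038 256.13178453072055 194.9726875439034 [[-0.0219, 0.997, -0.0744, 0.4155], [-0.9998, -0.0219, 0.0016, 0.2476], [0.0, 0.0744, 0.9972, 1.1551], [0.0, 0.0, 0.0, 1.0]]
```

View pics/scene0.png

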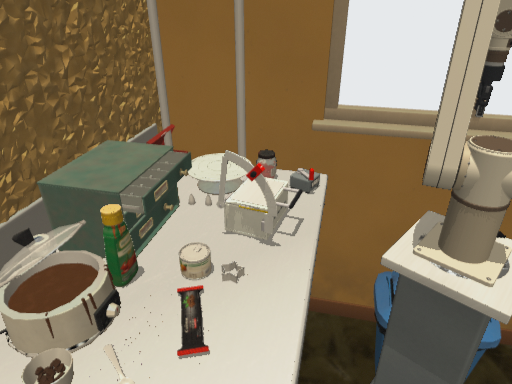

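View pics/top0.png

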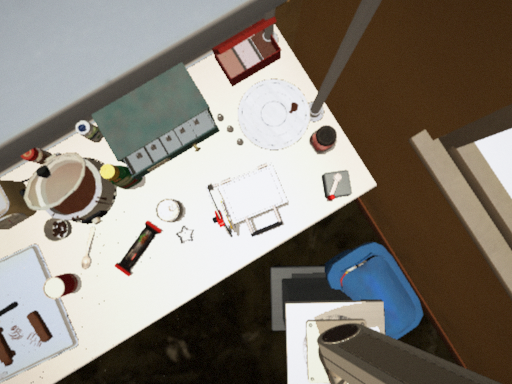

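The scene view shows the quadrant with the red tab near (257,171), the handle near (293,201) and the peg at (311,174). The top view shows the flap at (255,195), the bar at (268,227), the tab at (218,220), the peg at (331,197), the counter at (337,184), the tin at (168,210), the star cutter at (185,235) and the jar at (322,138). Next I'll zoom in and extract the features.

```bash
cat > h.py <<'E'
import numpy as np,cv2
from workcell import telemetry, vision
from scipy.spatial.transform import Rotation as R
def ray(c,u,v):
    f=192/np.tan(np.radians(c["fov_y"])/2)
    d=c["pose"][:3,:3]@np.array([(u-c["cx"])/f,-(v-c["cy"])/f,-1.]); return c["pose"][:3,3],d
def onz(c,u,v,z):
    p,d=ray(c,u,v); return p+d*(z-p[2])/d[2]
def proj(c,P):
    f=192/np.tan(np.radians(c["fov_y"])/2)
    q=c["pose"][:3,:3].T@(np.array(P)-c["pose"][:3,3]); return c["cx"]+f*q[0]/-q[2], c["cy"]-f*q[1]/-q[2]
def tri(c1,a,c2,b):
    p,d=ray(c1,*a);q,e=ray(c2,*b); s=np.linalg.lstsq(np.c_[d,-e],q-p,rcond=None)[0]
    return (p+d*s[0]+q+e*s[1])/2, np.linalg.norm(p+d*s[0]-q-e*s[1])
E
python3 - <<'E'
from h import *
c=vision.camera("top"); s=vision.camera("scene")
a=cv2.resize(c["img"][150:250,195:365],None,fx=4.7,fy=4.7,interpolation=cv2.INTER_CUBIC); cv2.imwrite("pics/topc.png",a[...,::-1])
a=cv2.resize(s["img"][140:245,210:330],None,fx=5.7,fy=5.7,interpolation=cv2.INTER_CUBIC); cv2.imwrite("pics/scc.png",a[...,::-1])
for n,k in(("top",c),("scene",s)):
    im=k["img"].astype(int); r,g,b=im[...,0],im[...,1],im[...,2]
    m=((r>110)&(g<60)&(b<60)).astype(np.uint8)
    N,_,st,ce=cv2.connectedComponentsWithStats(m)
    print(n,[(st[i].tolist(),ce[i].round(1).tolist()) for i in range(1,N) if st[i][4]>5])
    if n=="top":
        m=(im.max(2)<70).astype(np.uint8); N,l,st,ce=cv2.connectedComponentsWithStats(m)
        print([(st[i].tolist(),ce[i].round(1).tolist(),cv2.minAreaRect(np.argwhere(l==i)[:,::-1].astype(np.float32))) for i in range(1,N) if st[i][4]>25 and 200<ce[i][0]<360 and 120<ce[i][1]<245])
E
```

```text
top [([215, 17, 61, 37, 418], [245.9, 34.7]), ([264, 51, 14, 9, 18], [270.6, 54.7]), ([314, 144, 6, 6, 7], [316.4, 146.7]), ([26, 149, 8, 11, 21], [30.9, 154.6]), ([329, 195, 6, 5, 17], [331.4, 196.9]), ([216, 211, 7, 12, 40], [218.6, 217.8]), ([146, 222, 15, 11, 46], [152.9, 226.6]), ([116, 264, 14, 11, 45], [122.3, 269.2])]
[([316, 126, 20, 20, 294], [325.5, 135.7], ((325.6470642089844, 135.5882568359375), (18.432706832885742, 18.91777801513672), 75.96376037597656)), ([323, 176, 4, 22, 32], [324.4, 186.9], ((324.33782958984375, 186.52703857421875), (21.207469940185547, 1.479590892791748), 80.53767395019531)), ([252, 222, 30, 14, 83], [266.4, 228.4], ((266.4309997558594, 228.3275909423828), (2.7854299545288086, 31.753902435302734), 68.19859313964844))]
scene [([147, 125, 28, 19, 102], [160.0, 134.2]), ([247, 164, 18, 16, 103], [256.1, 170.7]), ([309, 168, 5, 12, 50], [311.3, 173.9]), ([122, 264, 4, 4, 7], [123.3, 265.7]), ([178, 286, 25, 6, 62], [190.0, 288.6]), ([178, 346, 31, 10, 145], [192.7, 350.4])]
```

View pics/topc.png

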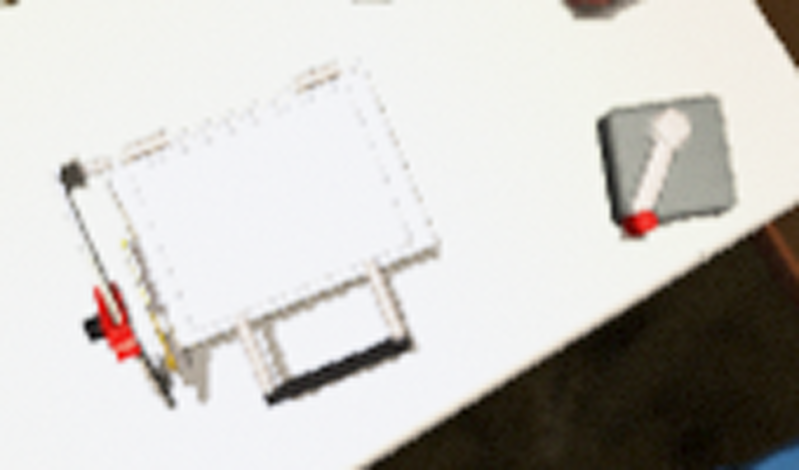

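View pics/scc.png

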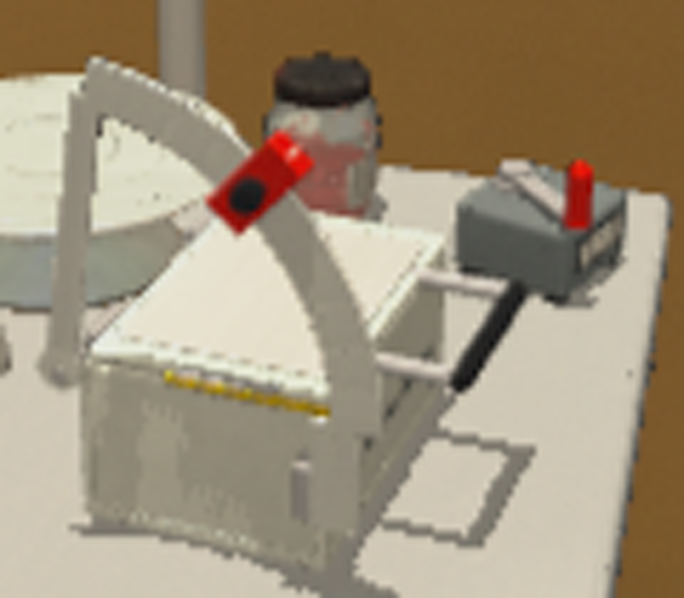

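The crops show the bar from (252,235) to (282,223) in top-view pixels, the lever head at (338,177), the peg at (331,197) and the tab on the arc. Now for their poses.

Run:
```python
from h import *
c=vision.camera("top"); s=vision.camera("scene")
T=lambda x,y:(195+x/4.7-.4,150+y/4.7-.4)
S=lambda x,y:(210+x/5.7-.4,140+y/5.7-.4)
L=onz(c,*T(268,397),.104);Rr=onz(c,*T(411,342),.104); print("bar",L,Rr,np.linalg.norm(L-Rr))
b=onz(c,266.4,228.3,.104); 
d=(L-Rr)[:2]; yaw=np.arctan2(d[1],d[0])-np.pi/2
# flap corners for yaw check
fl=onz(c,*T(185,348),.1);fr=onz(c,*T(438,250),.1);bl=onz(c,*T(108,175),.1);br=onz(c,*T(358,65),.1)
for p,q in((fl,fr),(bl,br)):
    e=(p-q)[:2];print("edge",np.linalg.norm(e),np.degrees(np.arctan2(e[1],e[0]))-90)
print("yawbar",np.degrees(yaw),"bar c",b)
print("bar tri",tri(c,(266.4,228.3),s,S(490,335)))
peg=tri(c,(331.4,196.9),s,(311.3,173.9));print("pegtri",peg, "peg@.09",onz(c,331.4,196.9,.088))
piv=onz(c,*T(672,127),.06);print("piv",piv)
q=[onz(c,*T(*p),.05) for p in((605,112),(718,96),(735,206),(622,226))];print("counter",np.mean(q,0),[round(np.degrees(np.arctan2(*(q[i]-q[j])[1::-1])),1) for i,j in((0,1),(3,2),(0,3),(1,2))])
# hinge from bar
for yw in(yaw,):
  X=np.array([np.cos(yw),np.sin(yw),0]);Y=np.array([-X[1],X[0],0])
  H=b+.18*X; H[2]=.1; print("hinge",H)
  for cam,uv in((c,(218.6,217.8)),(s,(256.1,170.7))):
    for yy in(.104,.112):
      p,dd=ray(cam,*uv);t=((H+yy*Y-p)@Y)/(dd@Y);P=p+dd*t-H
      print(yy,"fwd",-P@X,"up",P[2],"r",np.hypot(P@X,P[2]),"ang",np.arctan2(P[2],-P@X))
  print(tri(c,(218.6,217.8),s,(256.1,170.7))[0]-H)
```

```text
bar [0.37693375 0.26193782 0.104     ] [0.40983331 0.16996128 0.104     ] 0.09768348494408784
edge 0.17419437892007064 19.888459849731603
edge 0.17679295987897473 22.665764348137273
yawbar 19.681879009425494 bar c [0.39314416 0.21731267 0.104     ]
bar tri (array([0.39339319, 0.21747041, 0.10134327]), np.float64(0.0007694494035961182))
pegtri (array([0.48529648, 0.01283435, 0.0744509 ]), np.float64(0.0007056678805805022)) peg@.09 [0.48414172 0.01556769 0.088     ]
piv [ 0.54962738 -0.01245059  0.06      ]
counter [ 0.52851825 -0.01259433  0.05      ] [np.float64(96.8), np.float64(98.8), np.float64(6.4), np.float64(6.4)]
hinge [0.56262804 0.27793622 0.1       ]
0.104 fwd 0.1085172454582851 up 0.19779965351558568 r 0.22561182480698888 ang 1.0690116815520834
0.112 fwd 0.10463691481712174 up 0.11517158860752694 r 0.15560648689828782 ang 0.8332881167911197
0.104 fwd 0.10487517270292482 up 0.11734463383147228 r 0.1573803194129133 ang 0.8414525651410731
0.112 fwd 0.10838048822325601 up 0.12147911018002547 r 0.1627989693998156 ang 0.8423219164590984
[-0.13742658  0.0686296   0.12074966]
```

Estimates: bar centre (0.393, 0.217), box yaw 19.7°, tab about 0.84 rad, and peg (0.4845, 0.0135) about pivot (0.5496, -0.0125). I'll turn the tool to yaw 90° and close the fingers. That puts tool x along +Y, y along +X and z down.

```bash
python3 -m inch '[[[0,0,-0.0199],[0,0,0],1],[[0,0,-0.0199],[0,0,0],1],[[0,0,-0.0199],[0,0,0],1],[[0,0,-0.0199],[0,0,0],1],[[0,0,-0.0199],[0,0,0],1],[[0,0,-0.0199],[0,0,0],1],[[0,0,-0.0199],[0,0,0],1],[[0,0,-0.0199],[0,0,0],1],[[0,0,-0.0199],[0,0,0],1],[[0,0,-0.0199],[0,0,0],1]]'; python3 -c "
from h import *
o=telemetry.get_obs();print(o['joint_pos'],R.from_quat(o['tool_rot']).as_matrix().round(3))"
```

```text
clock: 1.13
eef_pos: [0.1553, -0.4752, 0.2312]
tool_rot: [0.707, 0.708, 0.0, -0.0]
ft_force: [0.6, 0.7, -0.7]
grip_width: 0.0003
grasp_force: 0.0
[-1.25499008e+00  2.40690712e-01  4.86342416e-03  1.33519635e+00
 -8.45228502e-06  3.14627463e-01] [[-0.001  1.    -0.   ]
 [ 1.     0.001  0.   ]
 [ 0.    -0.    -1.   ]]
```

```bash
python3 -m inch '[[[0,0,0],[0.117,0.07,0],1],[[0,0,0],[0.117,0.07,0],1],[[0,0,0],[0.117,0.07,0],1],[[0,0,0],[0.117,0.07,0],1],[[0,0,0],[0.117,0.07,0],1],[[0,0,0],[0.117,0.07,0],1],[[0,0,0],[0.117,0.07,0],1],[[0,0,0],[0.117,0.07,0],1],[[0,0,0],[0.117,0.07,0],1],[[0,0,0],[0.117,0.07,0],1]]'
```

```text
clock: 1.97
eef_pos: [0.3676, -0.1235, 0.2316]
tool_rot: [0.709, 0.705, 0.0, 0.0]
ft_force: [0.5, -0.6, 0.6]
grip_width: -0.0002
grasp_force: 0.0
```

```bash
python3 -m inch '[[[0,0,0],[0.115,0.068,0],1],[[0,0,0],[0.115,0.068,0],1],[[0,0,0],[0.115,0.068,0],1],[[0,0,0],[0.115,0.068,0],1],[[0,0,0],[0.115,0.068,0],1],[[0,0,0],[0.075,0.03,0],1],[[0,0,0],[0,0,0],1],[[0,0,0],[0,0,0],1]]'
```

```text
clock: 2.63
eef_pos: [0.479, 0.0702, 0.2308]
tool_rot: [0.708, 0.706, -0.001, -0.0]
ft_force: [-0.7, -0.4, 0.7]
grip_width: 0.0001
grasp_force: 0.0
```

```bash
python3 -m inch '[[[0,0,0],[0,0,0.107],1],[[0,0,0],[0,0,0.107],1],[[0,0,0],[0,0,0.107],1],[[0,0,0],[0,0,0.107],1],[[0,0,0],[0,0,0.107],1],[[0,0,0],[-0.05,0,0],1],[[0,0,0],[-0.05,0,0],1],[[0,0,0],[0,0,0],1]]'
```

```text
clock: 3.3
eef_pos: [0.4773, 0.0359, 0.0701]
tool_rot: [0.71, 0.704, -0.001, -0.0]
ft_force: [-0.4, 0.8, 0.1]
grip_width: 0.0
grasp_force: 0.0
```

```bash
python3 -m inch '[[[0,0,0],[-0.03,0,0],1],[[0,0,0],[-0.03,0,0],1],[[0,0,0],[-0.03,0.005,0],1],[[0,0,0],[-0.03,0.005,0],1],[[0,0,0],[-0.03,0.005,0],1],[[0,0,0],[-0.03,0.005,0],1],[[0,0,0],[-0.03,0.01,0],1],[[0,0,0],[-0.02,0.01,0],1],[[0,0,0],[0,0,0],1],[[0,0,0],[0,0,0],1]]'
python3 - <<'E'
from h import *
c=vision.camera("scene"); cv2.imwrite("pics/push1.png",cv2.resize(c["img"][100:240,200:350],None,fx=4,fy=4)[...,::-1])
E
```

```text
clock: 4.13
eef_pos: [0.4908, -0.0302, 0.0708]
tool_rot: [0.709, 0.705, 0.0, -0.0]
ft_force: [-2.3, 1.9, 0.3]
grip_width: 0.0
grasp_force: 1.4
```

View pics/push1.png

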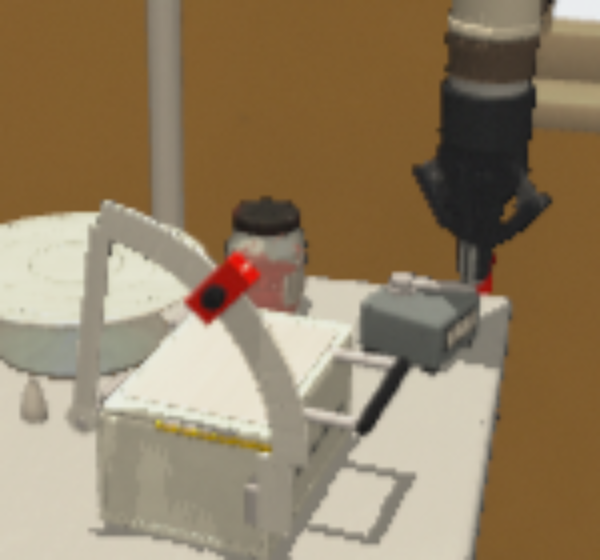

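The peg (485,285 in the crop) is being pushed across with about 3 N and hasn't reached the stop yet. I'll continue in small steps, watching the force.

```bash
for i in 1; do python3 -m inch '[[[0,0,0],[-0.01,0,0],1],[[0,0,0],[-0.01,0,0],1],[[0,0,0],[0,0,0],1]]'; done
```

```text
clock: 4.43
eef_pos: [0.4922, -0.0336, 0.071]
tool_rot: [0.708, 0.706, 0.003, -0.001]
ft_force: [2.2, 8.7, -1.5]
grip_width: 0.0001
grasp_force: 4.5
```

```bash
python3 -m inch '[[[0,0,0],[-0.008,0,0],1],[[0,0,0],[-0.008,0,0],1],[[0,0,0],[0,0,0],1],[[0,0,0],[0,0,0],1]]'
```

```text
clock: 4.77
eef_pos: [0.4924, -0.0343, 0.071]
tool_rot: [0.707, 0.707, 0.006, -0.003]
ft_force: [3.4, 20.1, -0.8]
grip_width: -0.0002
grasp_force: 10.0
```

It's at the stop: the position has stalled and the force rose to 20 N. Now I'll retreat +Y and lift.

```bash
python3 -m inch '[[[0,0,0],[0.06,0,0],1],[[0,0,0],[0.08,0,0],1],[[0,0,0],[0.08,0,0],1],[[0,0,0],[0.1,-0.03,0],1],[[0,0,0],[0.07,-0.03,0],1],[[0,0,0],[0,0,-0.12],1],[[0,0,0],[0,0,-0.13],1],[[0,0,0],[0,0,-0.13],1],[[0,0,0],[0,0,-0.13],1],[[0,0,0],[0,0,0],0]]'
python3 - <<'E'
from h import *
c=vision.camera("scene"); t=vision.camera("top")
for k in(c,t):
    im=k["img"].astype(int); m=((im[...,0]>110)&(im[...,1]<60)&(im[...,2]<60)).astype(np.uint8)
    N,_,st,ce=cv2.connectedComponentsWithStats(m);print([(st[i].tolist(),ce[i].round(1).tolist()) for i in range(1,N) if st[i][4]>5 and 200<ce[i][0]<350])
E
```

```text
clock: 5.6
eef_pos: [0.4781, 0.0767, 0.2323]
tool_rot: [0.709, 0.706, 0.006, 0.006]
ft_force: [1.0, 0.4, 0.6]
grip_width: 0.0106
grasp_force: 0.0
[([247, 164, 18, 16, 103], [256.2, 170.6]), ([309, 168, 5, 12, 51], [311.2, 174.0])]
[([218, 17, 58, 37, 370], [247.2, 34.4]), ([264, 51, 14, 8, 16], [270.8, 54.3]), ([314, 142, 3, 5, 6], [314.7, 144.0]), ([216, 211, 7, 12, 40], [218.6, 217.8])]
```

The peg is back at its starting pixel (311,174). Next, move over the bar, turn -19.7° and set a half opening.

```bash
python3 -m inch '[[[0,0,0],[0.0937,-0.0567,0],0],[[0,0,0],[0.0937,-0.0567,0],0],[[0,0,0],[0.0937,-0.0567,0],0],[[0,0,0],[0.0937,-0.0567,0],0],[[0,0,0],[0.0937,-0.0567,0],0],[[0,0,-0.0182],[0,0,0],0],[[0,0,-0.0182],[0,0,0],0],[[0,0,-0.0182],[0,0,0],0],[[0,0,0],[0,0,0],0],[[0,0,0],[0,0,0],0]]'
python3 - <<'E'
from h import *
o=telemetry.get_obs();M=R.from_quat(o['tool_rot']).as_matrix();print(M.round(3),o['joint_pos'].round(2))
print("shift/.3:",M.T@(np.array([.3933,.2173,.081])-o['eef_pos'])/.3)
c=vision.camera("wrist"); cv2.imwrite("pics/w1.png",c["img"][...,::-1])
E
```

```text
clock: 6.53
eef_pos: [0.3883, 0.2168, 0.2225]
tool_rot: [0.579, 0.815, -0.001, -0.0]
ft_force: [0.9, -0.1, 0.3]
grip_width: 0.0425
grasp_force: 0.0
[[-0.329  0.944 -0.002]
 [ 0.944  0.329 -0.002]
 [-0.001 -0.002 -1.   ]] [ 0.51  0.14 -0.15  1.29 -0.    1.75]
shift/.3: [-0.00355836  0.01735722  0.47166268]
```

View pics/w1.png

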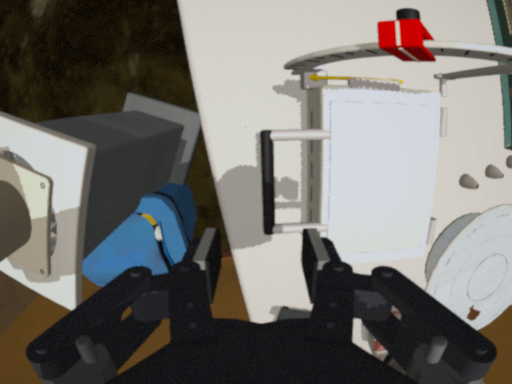

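The wrist view shows the bar vertical at (268,182), between the fingers at x 208 and 313, and parallel to the pads. I'll apply the correction, descend and grip.

```bash
python3 -m inch '[[[0,0,0],[-0.003,0.0174,0.08],0],[[0,0,0],[0,0,0.1],0],[[0,0,0],[0,0,0.1],0],[[0,0,0],[0,0,0.1],0],[[0,0,0],[0,0,0.09],0],[[0,0,0],[0,0,0],0],[[0,0,0],[0,0,0],1],[[0,0,0],[0,0,0],1],[[0,0,0],[0,0,0],1],[[0,0,0],[0,0,0],1]]'
python3 - <<'E'
from h import *
c=vision.camera("scene"); cv2.imwrite("pics/grip.png",cv2.resize(c["img"][100:250,200:350],None,fx=4,fy=4)[...,::-1])
E
```

```text
clock: 7.42
eef_pos: [0.3941, 0.2183, 0.0844]
tool_rot: [0.578, 0.816, 0.0, 0.0]
ft_force: [-4.3, -1.3, 4.3]
grip_width: 0.0099
grasp_force: 58.7
```

View pics/grip.png

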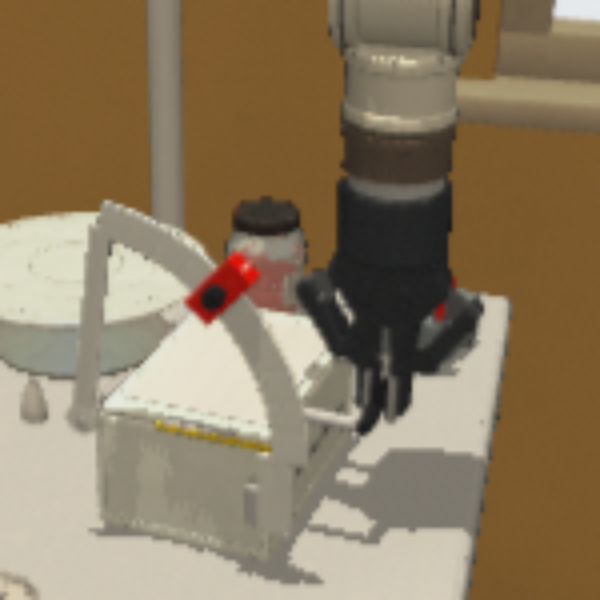

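The bar is gripped at 59 N. I'll lift it along the hinge arc with the tool vertical, using tool y = .6(1-cos) and z = -.6 sin, in two halves.

```bash
python3 -m inch '[[[0,0,0],[0,0.0005,-0.0252],1],[[0,0,0],[0,0.0016,-0.0251],1],[[0,0,0],[0,0.0026,-0.0251],1],[[0,0,0],[0,0.0037,-0.0249],1],[[0,0,0],[0,0.0047,-0.0248],1],[[0,0,0],[0,0.0058,-0.0245],1],[[0,0,0],[0,0.0068,-0.0243],1],[[0,0,0],[0,0.0078,-0.0239],1],[[0,0,0],[0,0.0088,-0.0236],1],[[0,0,0],[0,0.0098,-0.0232],1]]'
python3 - <<'E'
import numpy as np
t=.42+.042*np.arange(11)
print(np.round(np.diff(-.6*np.cos(t)),4),np.round(-np.diff(.6*np.sin(t)),4))
E
```

```text
clock: 8.3
eef_pos: [0.4073, 0.2234, 0.1566]
tool_rot: [0.578, 0.816, -0.001, -0.001]
ft_force: [-6.5, 1.5, -3.4]
grip_width: 0.0098
grasp_force: 58.3
[0.0108 0.0117 0.0126 0.0135 0.0144 0.0153 0.0161 0.0169 0.0177 0.0184] [-0.0228 -0.0223 -0.0218 -0.0213 -0.0207 -0.02   -0.0194 -0.0187 -0.018
 -0.0172]
```

Forces are low, so on to the second half.

```bash
python3 -m inch '[[[0,0,0],[0,0.0108,-0.0228],1],[[0,0,0],[0,0.0117,-0.0223],1],[[0,0,0],[0,0.0126,-0.0218],1],[[0,0,0],[0,0.0135,-0.0213],1],[[0,0,0],[0,0.0144,-0.0207],1],[[0,0,0],[0,0.0153,-0.02],1],[[0,0,0],[0,0.0161,-0.0194],1],[[0,0,0],[0,0.0169,-0.0187],1],[[0,0,0],[0,0.0177,-0.018],1],[[0,0,0],[0,0.0184,-0.0172],1]]'; python3 -m inch '[[[0,0,0],[0,0,0],1],[[0,0,0],[0,0,0],1],[[0,0,0],[0,0,0],1]]'
python3 - <<'E'
from h import *
o=telemetry.get_obs()
c=vision.camera("scene"); cv2.imwrite("pics/lift.png",cv2.resize(c["img"][120:250,200:330],None,fx=4.6,fy=4.6,interpolation=cv2.INTER_CUBIC)[...,::-1])
E
```

```text
clock: 9.13
eef_pos: [0.4459, 0.2382, 0.2186]
tool_rot: [0.577, 0.816, -0.002, -0.004]
ft_force: [-17.8, -0.1, 11.5]
grip_width: 0.0091
grasp_force: 58.5
clock: 9.38
eef_pos: [0.4463, 0.2384, 0.219]
tool_rot: [0.577, 0.816, -0.001, -0.003]
ft_force: [-17.1, -0.7, 12.9]
grip_width: 0.0097
grasp_force: 59.2
```

View pics/lift.png

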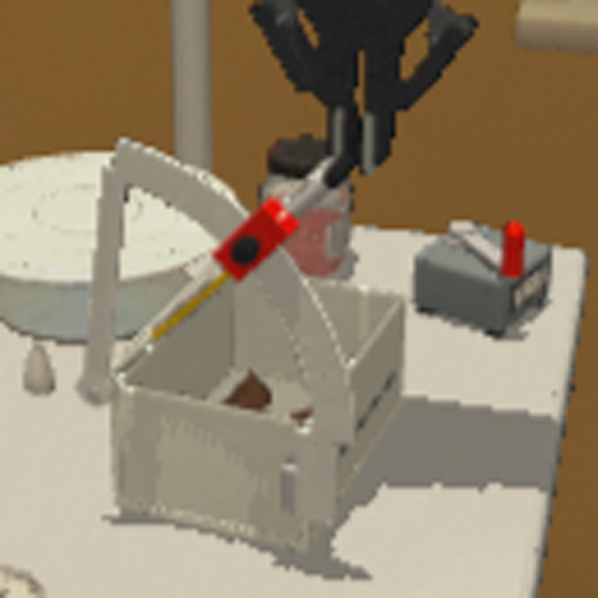

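The flap is open with the yellow needle running into the tab (crop (155,335) to (228,280), tab at (257,240)), and the lever is at rest. I'll check needle angle against tab angle numerically.

Run:
```python
from h import *
yw=np.radians(19.7);X=np.array([np.cos(yw),np.sin(yw),0]);Y=np.array([-X[1],X[0],0]);H=np.array([.5626,.278,.1])
def pl(k,uv,yy):
    p,d=ray(k,*uv);t=((H+yy*Y-p)@Y)/(d@Y);P=p+d*t-H;return -P@X,P[2]
s=vision.camera("scene");t=vision.camera("top")
for n,k in(("s",s),("t",t)):
    im=k["img"].astype(int);r,g,b=im[...,0],im[...,1],im[...,2]
    m=(r>120)&(g>100)&(b<.55*r);m[:, :200]=0;m[:,300:]=0;m[:150]=0;m[245:]=0
    uv=np.argwhere(m)[:,::-1]
    A=np.array([pl(k,p,.1) for p in uv])
    if len(A):
        f=np.polyfit(A[:,0],A[:,1],1);print(n,len(A),"needle slope ang",np.arctan(f[0]),"ang@pts",np.arctan2(A[:,1],A[:,0]).mean(),"r",np.hypot(*A.T).min(),np.hypot(*A.T).max())
    m=((r>110)&(g<60)&(b<60));m[:, :200]=0;m[:,300:]=0;m[:150]=0;m[245:]=0
    A=np.argwhere(m)[:,::-1]
    for yy in(.106,.112,.116):
        Q=np.array([pl(k,p,yy) for p in A]);print("tab",yy,np.arctan2(Q[:,1],Q[:,0]).mean(),np.hypot(*Q.T).mean())
    print("tab rect",cv2.minAreaRect(A.astype(np.float32)))
# edge view: predicted pixels of the needle tip vs angle
for a in(.78,.84,.9): print(a,proj(s,H+.1*Y-.142*np.cos(a)*X+[0,0,.142*np.sin(a)]),"out",proj(s,H+.112*Y-.15*np.cos(a)*X+[0,0,.15*np.sin(a)]))
```

```text
s 48 needle slope ang -0.3312667261848431 ang@pts 0.9087591131824646 r 0.051863817493321876 0.16522679299073612
tab 0.106 0.83911856790861 0.15762189672689925
tab 0.112 0.8398771469866693 0.1616877712455022
tab 0.116 0.8403612058567712 0.1643985825355951
tab rect ((255.25003051757812, 171.75001525878906), (8.485280990600586, 17.677669525146484), 45.0)
t 20 needle slope ang 1.2547881616782115 ang@pts 1.0084379032014517 r 0.10785583487772439 0.31706303814368764
tab 0.106 0.9843110681188125 0.2059753017740823
tab 0.112 0.7510255682334882 0.15755834424561
tab 0.116 0.5097041645818139 0.13312320562544858
tab rect ((218.86985778808594, 218.48629760742188), (13.927896499633789, 5.735016345977783), 69.44395446777344)
0.78 (np.float64(255.31793726992007), np.float64(176.108632841064)) out (np.float64(255.4663972462819), np.float64(176.43351707110457))
0.84 (np.float64(253.06605676961402), np.float64(173.57404618732505)) out (np.float64(253.05041714891541), np.float64(173.7143487904669))
0.9 (np.float64(250.68829020190918), np.float64(171.1495921193003)) out (np.float64(250.49918055418496), np.float64(171.11308324826283))
```

Run:
```python
from h import *
yw=np.radians(19.7);X=np.array([np.cos(yw),np.sin(yw),0]);Y=np.array([-X[1],X[0],0]);H=np.array([.5626,.278,.1])
s=vision.camera("scene")
im=s["img"].astype(int);r,g,b=im[...,0],im[...,1],im[...,2]
m=(r>110)&(g>90)&(b<.5*r);m[:178]=0;m[196:]=0;m[:,:231]=0;m[:,252:]=0
A=[]
for u,v in np.argwhere(m)[:,::-1]:
    p,d=ray(s,u,v);t=((H+.1*Y-p)@Y)/(d@Y);P=p+d*t-H;A.append((-P@X,P[2]))
A=np.array(A);print(len(A),np.arctan2(A[:,1],A[:,0]).mean(),np.arctan2(A[:,1],A[:,0]).std(),np.hypot(*A.T).min(),np.hypot(*A.T).max(),np.arctan(np.polyfit(*A.T,1)[0]))
o=telemetry.get_obs();print(o['joint_vel'].round(3),o['ft_force'],o['clock'])
```

```text
40 0.8078683336919671 0.0178026578851345 0.051863817493321876 0.11929264290863321 0.8055648943481427
[-0.001 -0.002  0.     0.     0.001 -0.   ] [-16.70077852  -1.19027199  11.3370348 ] 9.5833
```

The needle reads about 0.81 and the tab 0.84, which is about 4 mm apart. The force on the tool is radial, outward from the hinge. Raising the tool 4 mm fixes both.

```bash
python3 -m inch '[[[0,0,0],[0,0,-0.007],1],[[0,0,0],[0,0,-0.007],1],[[0,0,0],[0,0,0],1],[[0,0,0],[0,0,0],1],[[0,0,0],[0,0,0],1],[[0,0,0],[0,0,0],1],[[0,0,0],[0,0,0],1]]'
python3 - <<'E'
from h import *
yw=np.radians(19.7);X=np.array([np.cos(yw),np.sin(yw),0]);Y=np.array([-X[1],X[0],0]);H=np.array([.5626,.278,.1])
s=vision.camera("scene")
im=s["img"].astype(int);r,g,b=im[...,0],im[...,1],im[...,2]
m=(r>110)&(g>90)&(b<.5*r);m[:172]=0;m[196:]=0;m[:,:231]=0;m[:,252:]=0
A=[]
for u,v in np.argwhere(m)[:,::-1]:
    p,d=ray(s,u,v);t=((H+.1*Y-p)@Y)/(d@Y);P=p+d*t-H;A.append((-P@X,P[2]))
A=np.array(A);print(len(A),np.arctan2(A[:,1],A[:,0]).mean(),np.arctan(np.polyfit(*A.T,1)[0]))
for lo,hi,n in((240,270,"tab"),(300,325,"peg")):
    m=(r>110)&(g<60)&(b<60);m[:,:lo]=0;m[:,hi:]=0;m[:150]=0;m[200:]=0;print(n,np.argwhere(m).mean(0)[::-1])
E
```

```text
clock: 10.17
eef_pos: [0.4497, 0.2397, 0.2228]
tool_rot: [0.578, 0.816, 0.001, -0.001]
ft_force: [-8.1, 3.3, 3.0]
grip_width: 0.0097
grasp_force: 59.0
35 0.834877246128842 0.8347210785273697
tab [255.90740741 171.0462963 ]
peg [311.32 173.88]
```

The needle reads 0.835 against 0.84 for the tab, at rest and held. The tab and lever haven't moved from their starting pixels, so I'm handing in.

```bash
python3 -c "
from workcell import workorder
print(workorder.job_done())"
```

```text
the job is handed in; nothing more can be done
None
```

I pushed the lever to its stop with the flap shut, then let it spring back to rest. I then lifted the flap to the red tab (needle about 0.835 rad, tab about 0.84 rad by camera) and handed in at about 10 s, still gripping it; no verdict was shown.

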